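# Face up the counter tray: push until it clicks

## Robot

A 6-joint arm with a two-finger parallel gripper is mounted at the origin on the work surface. World frame = base frame: x ahead of the robot, y to its left, z up, the work surface at z = 0. Lengths are in m, angles in rad, forces in N, time in s.
With the tool pointing down it reaches from about 0.225 to 0.875 m from the base axis. Payload 3.4 kg.
Tool frame: the origin (TCP) lies midway between the tips of the shut fingers; the grasp point (between the pads) lies 19 mm behind it (manip.pinch_z is the z of the grasp point in the tool frame, in m); z points along the fingers, x is the direction in which the jaws open and shut, and the axes are right-handed (so a half turn about z gives the same grasp; the last joint's range is limited). The gripper opens to 85 mm and grips with 20 to 120 N. Pads are 22 mm wide; open, the fingers measure 114 mm over their backs; the gripper's body (76 mm by 85 mm) begins 54 mm behind the grasp point. The pads swing forward as they close: fully open they stand 13 mm farther back than shut.
Start: joints at [1.057, 0.276, 1.505, -0, 1.361, -0.121], TCP at [0.22, 0.531, 0.231] pointing down, gripper open.
Joint ranges: [-2.89, 2.89], [-0.75, 2.08], [0.22, 2.7], [-1.18, 4.32], [0.11, 2.71], [-2.7, 2.7]. Speed limits (rad/s): [2.57, 2.57, 3.14, 3.14, 3.14, 3.14].

## Interface

Orientations are given as a unit quaternion [w, x, y, z].
In Python, from rig import manip gives the robot as it stands. The module is installed in compiled form; this text tells all that it offers.
- The arm moves only by the tool drive_tool, never from a script. Its argument "steps" is a list of rows, each a list of 5 numbers: the shift along the tool's x, y, z in mm, then the turn about the tool's z in rad, then the gripper command: -1 is shut, 1 is fully open, values between are in proportion. A call has 1 to 5 rows; each row is the pose to reach, as a shift and turn from the pose measured when the call began, along the tool's axes at that moment; what a row does not reach only later rows make up. A row lasts 1/10 s, in which the tool goes at most 50 mm and 8.59 degrees, less where a joint would pass 70% of its speed; a pose out of reach is approached as far as the arm can. A call with a gripper value outside its range is refused whole. The fingers move at their own pace and stop on an object; "squeeze" is the grip in N (left out, the last holds). Time passes only in rows, so rows that repeat a pose let the fingers close. It gives the time, the measured TCP pose, the force and the opening at its end, in the units of the state.
- manip.get_state(): the state, without advancing time (a new reading comes with each control period).
- manip.get_image(name): name is "scene" or "top"; returns the picture (420x560x3 uint8, blue, green, red); there is no depth.
- manip.get_calibration(name): a dict with "camera_matrix" (3x3 intrinsics, pixels), "rvec" (rotation vector, rad) and "tvec" (3), from world to camera coordinates, as OpenCV has them. Camera axes: x right, y down, z forward; pixel columns grow to the right and rows downward; lengths in m; the calibration is good to about 2 mm. A picture is of the moment at which its call begins. get_calibration takes no time and is no camera call.
- manip.sign_off(): hands the job in, once; it reports no verdict.
Trained networks look in the newest picture that a camera, given by its name, has taken for a name from the list of things; names that differ only in an ending like _2 or _b are one class to them, and where a whole thing is asked for, a point or a joint stands for the part that bears it (a point fixed in the world has none). Each returns a list of dicts, best first, with "conf" (0 to 1); they miss things now and then, are a little off and sometimes report something else, mostly with a low value. They report only what shows in the picture. A call takes as long as a camera call. They do not tell look-alikes from the thing itself.
- manip.masks_of(camera, name): "pixels" (420x560 bool, what is visible of it) and "location" ([column, row] in pixels, amid what is visible of it).
The state is a dict: "clock": time; "qpos": joint angles; "qd": joint speeds; "effort": joint torques, N m; "position": TCP position; "ee_rot": TCP orientation; "contact_force": force on the tool from outside, world axes, zero at the start; "moment": the same for the moment, N m; "width": finger opening in m.
Only numpy, scipy, OpenCV 4.12 (cv2) and the standard library are available. Lean on these libraries where they do the work, as an engineer would, in place of code of your own. Each camera call takes 0.05 s, during which the arm holds its last target.

## Task

On the parts counter, bring the row of cartons in the tray forward: push on the back of the tray's pusher plate with the fingertips, pinching nothing, until its spring plunger rides over the first hump and drops into the notch of the strip on the rail. Stop there: do not force it past the notch, and take the hand away, leaving it clicked in with the cartons standing. Do not touch, lift or tip the cartons, and leave the bottle, the filter and the tape where they are.

Things in the scene. Friction and masses are not known exactly. Their poses are not given: they have to be found in the camera images.
- tray: Fixed aluminium pusher tray on the red counter: a channel 400 mm long (its y, -210 to +190 mm), 92 mm wide over its walls (x), floor 6 mm thick, side walls 20 mm high. A steel rail 16 mm wide, 22 mm high, runs along its +x side (x = +56 mm). Origin: on the counter under the channel's centre line; z up; +y points from the pusher to the fence.
- pusher (a joint): Travel of the pusher along the tray's +y, in m: 0 at the back end of the tray, growing towards the fence (starts at 0.00 to 0.06, limit 0.30). Friction 2 N; it stays where it is left. The three cartons add 1 to 3 N while they are pushed.
- pusher_back (a point): Middle of the flat back face (away from the cartons) of the pusher's upright grey plate, 56 mm above the counter: the place to push, towards +y. The plate is 74 mm wide (x), 8 mm thick, 6 to 75 mm above the counter. Behind it a flat foot reaches 30 mm back, top 12 mm above the counter. A small arm at +x carries the plunger. Axes as the tray's.
- plunger (a joint): Height of the spring plunger in m: 0 fully down (resting position, and again when it has dropped into the notch), growing upward to 0.016; at the top of the first hump it reads about 0.0045. Spring preload 5.6 N plus 0.7 N per mm.
- plunger_tip (a point): Centre of the plunger's ball tip (10 mm diameter), 56 mm to the +x side of the pusher's centre line and level in y with the plate's back face; axes as the tray's. The plunger is a thin steel pin with a 15 mm black cap, its top 75 mm above the counter.
- notch (a point): Middle of the notch in the dark humped end of the steel strip on the rail, 146 mm behind the fence's inner face; 8 mm wide at its bottom; axes as the tray's. The pusher has clicked in when the plunger tip's y here is about -2.5 to +3 mm, and the push rises again.
- hump1 (a point): Top of the first hump, 11 mm before the notch and 5 mm high, its slope beginning 22 mm before the notch: pushing over it takes about 6 to 13 N more than the 2 to 5 N of free sliding, then the push drops to almost nothing as the plunger falls into the notch.
- hump2 (a point): Top of the second hump, 13 mm beyond the notch, 6 mm high, with a 40 degree slope from 4 mm beyond the notch: the push rises again when the plunger meets it, to 15 N or more before it climbs and 20 to 30 N at its crest. Beyond it the pusher has gone past the notch.
- fence: Fixed steel front fence across the channel, 80 mm wide, 5 mm thick, its top 51 mm above the counter; with it goes the notched strip on the rail. It stands at y = +100 to +150 mm of the tray. Origin: middle of its inner face (the face towards the cartons) at the tray's floor; axes as the tray's.
- carton1: Loose small-parts carton nearest to the fence, 68 mm (x) by 40 mm (y) by 62 mm high, about 0.1 kg; origin: centre of its underside.
- carton2: The middle carton, the same.
- carton3: The carton nearest to the pusher, the same.
- oil_bottle: Bystander: flat-sided grey oil bottle with a black cap, 55 by 100 mm, 192 mm high; origin: centre of its underside.
- filter: Bystander: grey screw-on filter can with a steel end up, 78 mm diameter, 77 mm high; origin: centre of its underside.
- tape: Bystander: grey roll of tape lying flat, 90 mm diameter, 25 mm high; origin: centre of its underside.
Mind the look-alikes: they are no part of the job. What is shaped like the carton1 but green or pink is not meant. What is shaped like the carton2 but purple is not meant.

How it is judged:
By the outcome, as a careful person would: the job done as asked, in the order asked, and still so for the second after the job is handed in, with the robot touching nothing.
It also fails if it takes over 56 s, if anything falls off the work surface, if the arm or the gripper's body presses on something with over 40 N, if the wrist force passes 120 N, or if a joint passes its speed limit or range.

## Working session

There is one attempt and no reset: what is moved stays moved. The work goes in short steps, Python scripts to look and compute and a tool call to move; the robot and the scene stay as the last step left them, time stands still between calls to the robot, and variables do not carry over. Pictures are saved under pics/ and viewed, and the job is handed in when it is done.

Besides the shell and the picture viewer there is one more tool, called after "Emit:" as a command line: name --pt "numbers of a row" for each row, then --argument value for the rest. drive_tool: Moves the arm, as the interface text tells. Its arguments: {"type":"object","properties":{"steps":{"type":"array","items":{"type":"array","items":{"type":"number"}}},"squeeze":{"type":"number"}},"required":["steps"]}

```bash
mkdir -p pics; python3 - <<'E'
from rig import manip
import cv2
for n in("scene","top"):
    cv2.imwrite(f"pics/{n}0.png",manip.get_image(n))
    c=manip.get_calibration(n);print(n,c)
s=manip.get_state();print({k:s[k] for k in("clock","position","ee_rot","contact_force","width")})
for n in("scene","top"):
  for o in("tray","pusher","pusher_back","plunger","plunger_tip","notch","fence","carton1","oil_bottle","filter","tape"):
    try:
      for m in manip.masks_of(n,o)[:4]:print(n,o,round(m["conf"],2),m["location"],m["pixels"].sum())
    except Exception as e:print(n,o,e)
E
```

```text
scene {'camera_matrix': array([[472.22732828,   0.        , 280.74062451],
       [  0.        , 472.22732828, 202.28662393],
       [  0.        ,   0.        ,   1.        ]]), 'rvec': array([ 1.69778338,  2.11370565, -0.61345934]), 'tvec': array([ 0.04490039, -0.4348316 ,  1.30613183])}
top {'camera_matrix': array([[453.00291125,   0.        , 286.04876505],
       [  0.        , 453.00291125, 212.28759204],
       [  0.        ,   0.        ,   1.        ]]), 'rvec': array([ 2.14657187, -2.14919875,  0.19707526]), 'tvec': array([0.04868407, 0.58347033, 1.06693087])}
{'clock': 0.1, 'position': array([0.21987948, 0.53077257, 0.23051886]), 'ee_rot': array([ 3.73944131e-04,  8.31510055e-01,  5.55509083e-01, -7.39494344e-04]), 'contact_force': array([-0.65362654, -0.28916789,  0.43299428]), 'width': 0.08539439916342054}
scene tray 0.62 [277.0, 211.8] 5593
scene pusher 0.73 [213.2, 174.6] 700
scene pusher_back 0.74 [215.7, 174.2] 700
scene plunger 0.63 [198.9, 182.2] 45
scene plunger 0.37 [214.0, 171.3] 720
scene plunger_tip 0.58 [197.7, 179.5] 41
scene notch 0.98 [308.5, 233.6] 908
scene notch 0.17 [395.8, 147.8] 3398
scene fence 0.61 [307.9, 232.9] 763
scene carton1 0.96 [288.4, 199.9] 1033
scene carton1 0.94 [313.8, 209.9] 955
scene carton1 0.81 [264.8, 188.4] 994
scene carton1 0.73 [333.6, 139.0] 963
scene filter 0.75 [355.5, 301.1] 1878
scene filter 0.57 [314.2, 211.9] 1026
scene tape 0.57 [189.3, 238.2] 914
top tray 0.86 [282.5, 238.2] 5114
top tray 0.67 [339.0, 249.3] 552
top pusher 0.9 [341.9, 249.0] 561
top pusher_back 0.56 [338.6, 250.1] 548
top plunger_tip 0.7 [244.3, 214.4] 731
top notch 0.83 [241.3, 211.0] 611
top fence 0.85 [238.6, 211.3] 494
top carton1 0.97 [283.5, 167.3] 602
top carton1 0.87 [264.8, 234.6] 516
top carton1 0.77 [245.5, 233.2] 588
top carton1 0.6 [296.1, 242.8] 521
top oil_bottle 0.88 [182.8, 294.4] 1340
top filter 0.57 [203.4, 155.4] 992
top tape 0.67 [330.8, 167.5] 564
```

```bash
python3 - <<'E'
import cv2
a=cv2.imread("pics/scene0.png");cv2.imwrite("pics/s0c.png",cv2.resize(a[100:290,140:400],None,fx=3,fy=3,interpolation=2))
a=cv2.imread("pics/top0.png");cv2.imwrite("pics/t0c.png",cv2.resize(a[130:320,150:400],None,fx=3,fy=3,interpolation=2))
E
```

```text
(no output)
```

View pics/scene0.png

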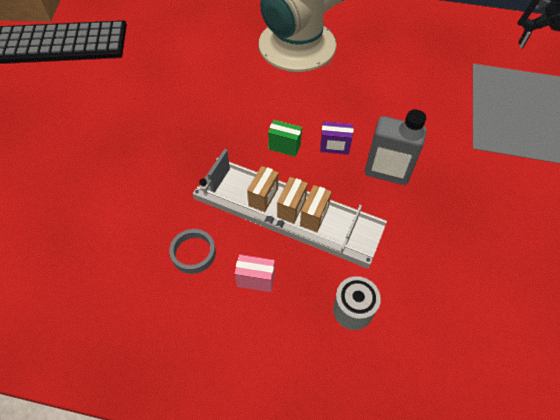

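View pics/s0c.png

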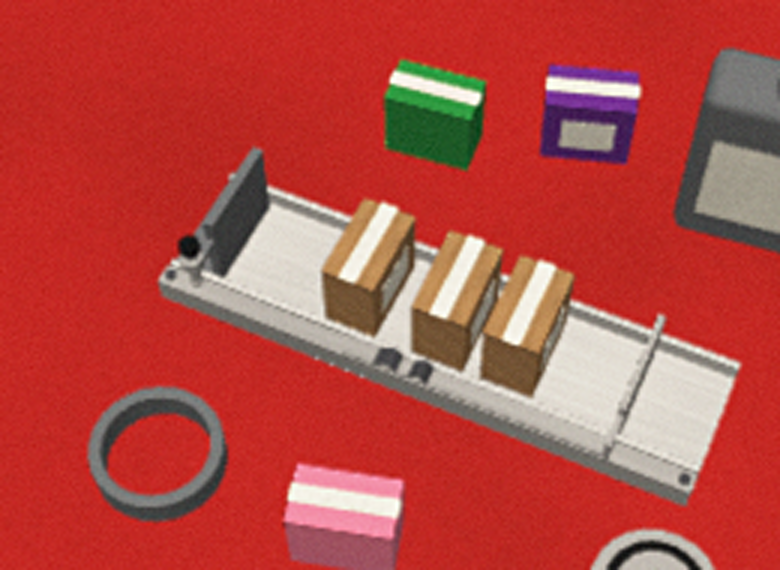

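View pics/t0c.png

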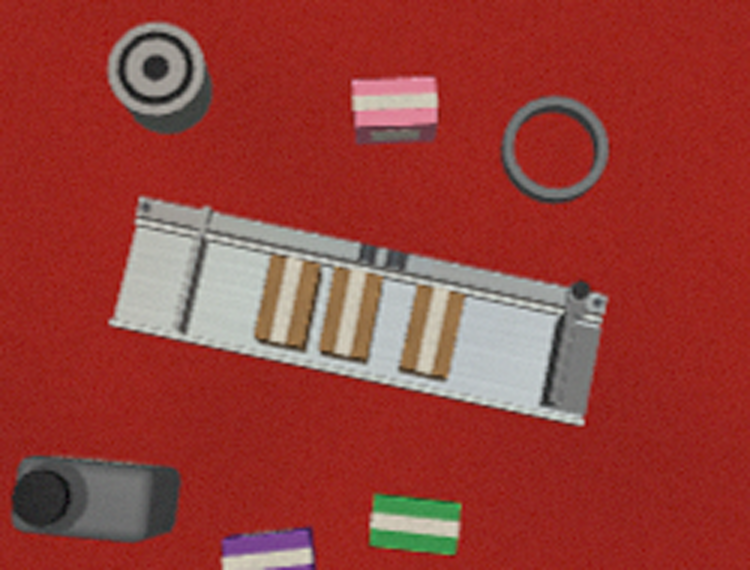

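The scene and top views agree. In the scene view, the grey pusher plate is at about (215,174) and its plunger cap at (203,182). The three brown cartons are at (265,188), (288,200) and (314,210), the dark humps at about (270,220)/(280,224), and the fence at (355,228). The green (285,137), purple (337,138) and pink (255,272) boxes stand outside the tray, so they are the look-alikes. Next I fit the tray pose.

```bash
cat > h.py <<'E'
import numpy as np,cv2,json
from rig import manip
from scipy.optimize import least_squares
def cal(n):
    c=manip.get_calibration(n);return c["camera_matrix"],c["rvec"],c["tvec"]
def proj(n,P):
    K,r,t=cal(n);return cv2.projectPoints(np.float64(P).reshape(-1,3),r,t,K,None)[0][:,0]
def ray(n,uv,z):
    K,r,t=cal(n);R=cv2.Rodrigues(r)[0];d=R.T@np.linalg.inv(K)@np.array([uv[0],uv[1],1.]);c=-R.T@np.ravel(t)
    return c+d*(z-c[2])/d[2]
def w(p,P):
    P=np.float64(P).reshape(-1,3)/1000;c,s=np.cos(p[2]),np.sin(p[2])
    return np.c_[p[0]+c*P[:,0]-s*P[:,1],p[1]+s*P[:,0]+c*P[:,1],P[:,2]]
def inv(p,X):
    d=np.array(X[:2])-p[:2];c,s=np.cos(p[2]),np.sin(p[2]);return np.array([c*d[0]+s*d[1],-s*d[0]+c*d[1]])*1000
E
cat > fit.py <<'E'
from h import *
T=[((139,198),(64,190,22)),((607,297),(64,-210,22)),((110,322),(-46,190,20)),((583,424),(-46,-210,20))]
S=[((740,365),(-46,190,20)),((232,175),(-46,-210,20)),((692,482),(64,190,22)),((688,502),(64,190,0)),((160,293),(64,-210,0))]
def f(q):
    e=[]
    for n,L,o in(("top",T,(150,130)),("scene",S,(140,100))):
        off=q[3:5] if n=="scene" else 0*q[3:5]
        for uv,P in L:
            e.append(proj(n,w(q,P))[0]+off-((np.array(uv)+.5)/3-.5+np.array(o)))
    return np.ravel(e)
a=ray("top",(285,215),.02)
for off in(0,):
    g=lambda q:f(np.r_[q,0,0])
    best=min((least_squares(g,[a[0],a[1],y],loss="soft_l1") for y in(0,1.5,3,-1.5)),key=lambda r:r.cost)
    print(best.x,best.cost,np.round(g(best.x).reshape(-1,2),2).tolist())
p=best.x;np.save("p.npy",p)
def tl(n,uv,z):
    o=(150,130) if n=="top" else (140,100)
    return inv(p,ray(n,(np.array(uv)+.5)/3-.5+np.array(o),z/1000)).round(1)
print("fence top(inner top edge?)",tl("top",(203,240),51),tl("top",(184,333),51),tl("scene",(660,318),51),tl("scene",(607,455),22))
print("humps",tl("top",(368,254),27),tl("top",(383,257),24),tl("top",(397,261),28),"scene",tl("scene",(388,355),27),tl("scene",(404,364),24),tl("scene",(420,370),28))
print("cap",tl("top",(581,289),75),tl("scene",(189,243),75))
print("plate top",tl("top",(565,315),75),tl("top",(545,404),75),"scene",tl("scene",(257,150),75),tl("scene",(205,222),75))
E
python3 fit.py
```

```text
Traceback (most recent call last):
  File "fit.py", line 14, in <module>
    best=min((least_squares(g,[a[0],a[1],y],loss="soft_l1") for y in(0,1.5,3,-1.5)),key=lambda r:r.cost)
  File "fit.py", line 14, in <genexpr>
    best=min((least_squares(g,[a[0],a[1],y],loss="soft_l1") for y in(0,1.5,3,-1.5)),key=lambda r:r.cost)
              ~~~~~~~~~~~~~^^^^^^^^^^^^^^^^^^^^^^^^^^^^^^^^
  File "fit.py", line 13, in <lambda>
    g=lambda q:f(np.r_[q,0,0])
               ~^^^^^^^^^^^^^^
  File "fit.py", line 9, in f
    e.append(proj(n,w(q,P))[0]+off-((np.array(uv)+.5)/3-.5+np.array(o)))
             ~~~~^^^^^^^^^^
  File "h.py", line 7, in proj
    K,r,t=cal(n);return cv2.projectPoints(np.float64(P).reshape(-1,3),r,t,K,None)[0][:,0]
          ~~~^^^
  File "h.py", line 5, in cal
    c=manip.get_calibration(n);return c["camera_matrix"],c["rvec"],c["tvec"]
ValueError: time passes only in moves, steps and waits
```

```bash
sed -i 's/^def cal(n):/import functools\n@functools.cache\ndef cal(n):/' h.py; python3 fit.py
```

```text
[ 0.52788755  0.09879266 -0.20774321] 7.734255793431766 [[0.96, 0.01], [0.83, -0.47], [0.35, 1.38], [0.71, 0.53], [0.9, -1.3], [0.16, -1.21], [0.34, 3.23], [-0.18, 1.32], [1.04, 1.38]]
fence top(inner top edge?) [ 35.8 127.2] [-41.2 124.9] [-35.2 128.5] [ 62.2 129.6]
humps [55.9 -5.6] [ 56.5 -18.2] [ 55.  -30.4] scene [ 55.1 -33.6] [ 55.5 -21.4] [57.4 -8.5]
cap [  56.1 -179.2] [  56.6 -181.5]
plate top [  33.  -170.6] [ -39.3 -168.2] scene [ -34.4 -177.4] [  36.6 -180.2]
```

```bash
cat > go.py <<'E'
from h import *
import sys
from scipy.spatial.transform import Rotation as R
p=np.load("p.npy")
def rep(tgt=None):
    s=manip.get_state();r=R.from_quat(np.roll(s["ee_rot"],-1)).as_matrix()
    f=np.array(s["contact_force"]);c,sn=np.cos(p[2]),np.sin(p[2])
    print("t",round(s["clock"],2),"pos",s["position"].round(4),"tray",inv(p,s["position"]).round(1),"toolz",r[:,2].round(3),"F tray x,y,z",np.round([c*f[0]+sn*f[1],-sn*f[0]+c*f[1],f[2]],1),"w",round(s["width"],3),"q",s["qpos"].round(2))
    yaw=np.arctan2(r[1,0],r[0,0]);d=(yaw-p[2]+np.pi)%(2*np.pi)-np.pi
    print("turn needed (tool x->tray x)",round(d,4),"or",round(d-np.sign(d)*np.pi,4))
    if tgt is not None:
        print("shift tool mm",(r.T@(w(p,tgt)[0]-s["position"])*1000).round(1),"world",w(p,tgt)[0].round(4))
rep([float(x) for x in sys.argv[1:4]] if len(sys.argv)>3 else None)
E
python3 go.py 0 -235 150
python3 - <<'E'
from h import *
for n,uv,z in(("bottle",(164,296),.19),("bottle2",(200,295),.1)):print(n,ray("top",uv,z))
E
```

```text
t 1.2 pos [0.2201 0.5312 0.2313] tray [-390.3  359.7] toolz [ 0.  0. -1.] F tray x,y,z [-0.3  0.4  0.3] w 0.086 q [ 1.06  0.28  1.5  -0.    1.36 -0.12]
turn needed (tool x->tray x) 1.3858 or -1.7558
shift tool mm [-512.7  493.1   81.3] world [ 0.4794 -0.1312  0.15  ]
bottle [0.38522458 0.30352709 0.19      ]
bottle2 [0.38525679 0.24439095 0.1       ]
```

Emit:
drive_tool --pt "0 0 -40 0 -1" --pt "-20 20 -80 0.1 -1" --pt "-50 48 -80 0.22 -1" --pt "-80 78 -80 0.35 -1" --pt "-115 110 -80 0.47 -1" --squeeze 20

```text
clock: 1.7
position: [0.2782, 0.382, 0.3117]
ee_rot: [-0.0, 0.939, 0.345, 0.001]
contact_force: [0.7, 0.1, -0.4]
width: 0.012
```

```bash
python3 go.py 0 -235 200
```

```text
t 1.7 pos [0.2782 0.382  0.3117] tray [-302.7  225.6] toolz [ 0.001  0.001 -1.   ] F tray x,y,z [ 0.6  0.2 -0.4] w 0.012 q [ 0.79  0.08  1.56 -0.    1.5   0.09]
turn needed (tool x->tray x) 0.9121 or -2.2295
shift tool mm [-179.1  521.4  111.4] world [ 0.4794 -0.1312  0.2   ]
```

Emit:
drive_tool --pt "-16 46 0 0.12 -1" --pt "-33 95 0 0.26 -1" --pt "-50 145 0 0.4 -1" --pt "-67 195 0 0.54 -1" --pt "-84 244 0 0.68 -1"

```text
clock: 2.2
position: [0.3691, 0.1486, 0.3119]
ee_rot: [-0.001, 1.0, 0.009, 0.001]
contact_force: [1.1, 0.9, 0.3]
width: -0.0
```

```bash
python3 go.py 0 -235 150
```

```text
t 2.2 pos [0.3691 0.1486 0.3119] tray [-165.7   16. ] toolz [ 0.003  0.001 -1.   ] F tray x,y,z [0.9 1.1 0.3] w -0.0 q [ 0.21 -0.04  1.68  0.    1.5   0.19]
turn needed (tool x->tray x) 0.2267 or -2.9149
shift tool mm [104.6 282.  161.8] world [ 0.4794 -0.1312  0.15  ]
```

Emit:
drive_tool --pt "17 46 0 0.05 -1" --pt "35 94 0 0.1 -1" --pt "53 142 0 0.15 -1" --pt "71 190 0 0.2 -1" --pt "88 236 20 0.2267 -1"

```text
clock: 2.7
position: [0.461, -0.0822, 0.2964]
ee_rot: [-0.0, 0.994, -0.105, 0.004]
contact_force: [0.9, 0.3, 0.6]
width: 0.0002
```

```bash
python3 go.py 0 -235 120
```

```text
t 2.7 pos [ 0.461  -0.0822  0.2964] tray [ -28.1 -190.9] toolz [ 0.009 -0.    -1.   ] F tray x,y,z [0.8 0.5 0.6] w 0.0 q [-0.33  0.08  1.6   0.    1.46 -0.12]
turn needed (tool x->tray x) -0.0024 or 3.1392
shift tool mm [ 26.7  44.3 176.6] world [ 0.4794 -0.1312  0.12  ]
```

Emit:
drive_tool --pt "27 44 10 0 -1" --pt "27 44 55 0 -1" --pt "27 44 100 0 -1" --pt "27 44 145 0 -1" --pt "27 44 175 0 -1"

```text
clock: 3.2
position: [0.4781, -0.1306, 0.1188]
ee_rot: [-0.001, 0.994, -0.105, 0.003]
contact_force: [0.2, 0.6, -0.2]
width: 0.0002
```

```bash
python3 go.py 0 -225 48; python3 - <<'E'
from h import *
for n in("scene","top"):
    a=manip.get_image(n);cv2.imwrite(f"pics/{n}1.png",a)
    o=(140,100) if n=="scene" else (150,130)
    cv2.imwrite(f"pics/{n}1c.png",cv2.resize(a[o[1]:o[1]+190,o[0]:o[0]+260],None,fx=3,fy=3,interpolation=2))
E
```

```text
t 3.2 pos [ 0.4781 -0.1306  0.1188] tray [  -1.4 -234.7] toolz [ 0.005  0.001 -1.   ] F tray x,y,z [ 0.   0.7 -0.2] w 0.0 q [-0.41  0.25  1.85  0.    1.04 -0.2 ]
turn needed (tool x->tray x) -0.0031 or 3.1385
shift tool mm [ 1.  -9.6 70.8] world [ 0.4815 -0.1214  0.048 ]
```

View pics/scene1c.png

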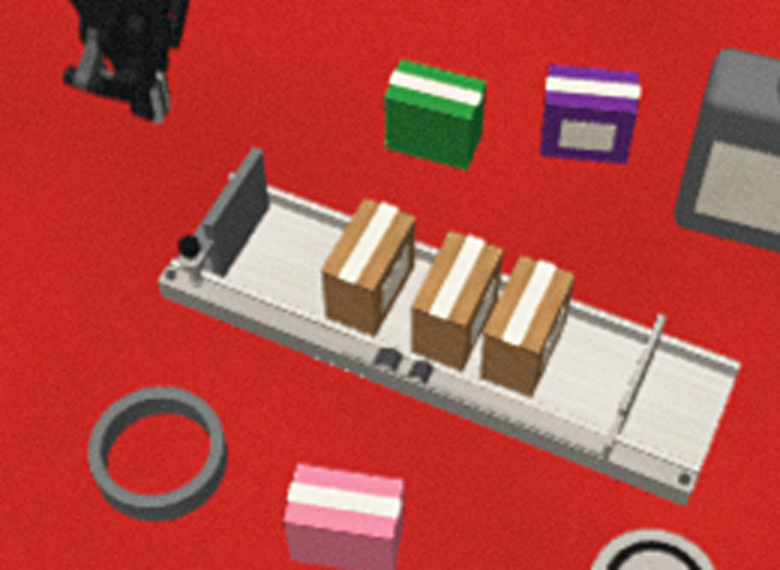

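View pics/top1c.png

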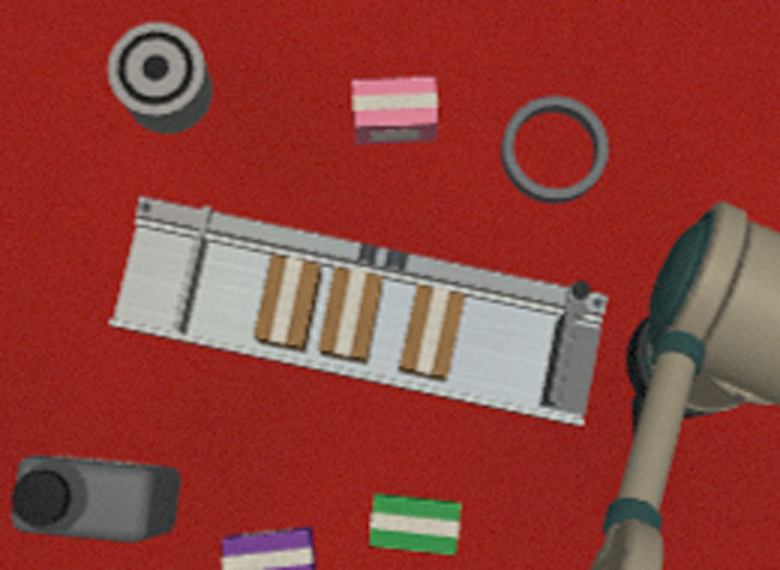

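```bash
python3 - <<'E'
from h import *
s=manip.get_state()
uv=proj("scene",s["position"])[0];print(uv)
a=cv2.imread("pics/scene1.png");cv2.circle(a,tuple(np.int32(uv.round())),1,(0,255,0),-1)
cv2.imwrite("pics/g1.png",cv2.resize(a[60:190,110:260],None,fx=4,fy=4,interpolation=2))
E
```

```text
[191.83303146 138.24550534]
```

View pics/g1.png

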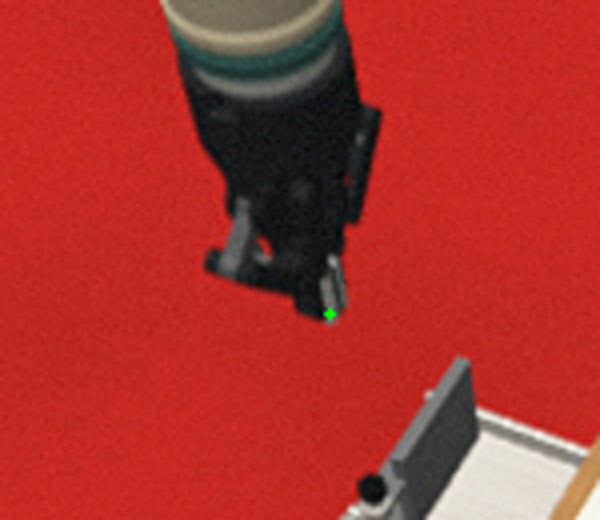

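```bash
python3 - <<'E'
from h import *
p=np.load("p.npy");t=inv(p,manip.get_state()["position"])
a=cv2.imread("pics/scene1.png");a=cv2.resize(a[60:190,110:260],None,fx=5,fy=5,interpolation=2)
for dx,dy,dz,c in[(x,0,z,(0,255,255)) for x in(-50,-25,0,25,50) for z in(0,25,50,75)]+[(0,y,0,(255,255,0)) for y in(-40,-20,20)]:
    u=(proj("scene",w(p,(t[0]+dx,t[1]+dy,119+dz)))[0]-[110,60]+.5)*5
    cv2.circle(a,tuple(np.int32(u)),3,c,-1);cv2.putText(a,f"{dx},{dz}" if dy==0 else f"y{dy}",tuple(np.int32(u)+3),0,.35,c,1)
a=cv2.convertScaleAbs(a,alpha=1.5,beta=30)
cv2.imwrite("pics/g2.png",a[:600])
E
```

```text
(no output)
```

View pics/g2.png

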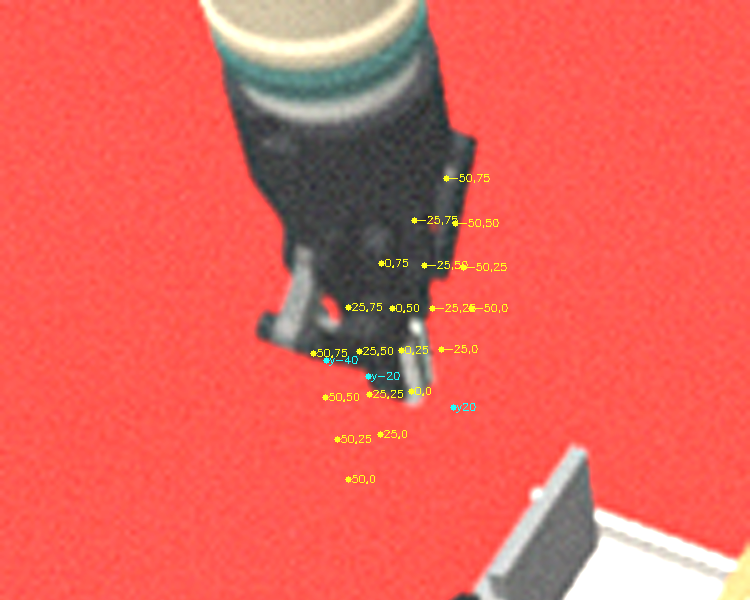

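The fingers are shut and the TCP projects onto their tip. The knuckles sit about 60 mm above the tip, so they clear the 75 mm plunger cap. Now I descend behind the plate.

Emit:
drive_tool --pt "1 -2 20 0 -1" --pt "1 -2 45 0 -1" --pt "1 -2 67 0 -1" --pt "1 -2 68 0 -1"

```text
clock: 3.7
position: [0.4773, -0.1274, 0.0493]
ee_rot: [-0.002, 0.994, -0.105, -0.002]
contact_force: [-1.3, 0.2, 0.2]
width: -0.0003
```

```bash
python3 go.py 0 -180 50
```

```text
t 3.7 pos [ 0.4773 -0.1274  0.0493] tray [  -2.9 -231.7] toolz [-0.003  0.004 -1.   ] F tray x,y,z [-1.3 -0.1  0.2] w -0.0 q [-0.4   0.34  1.94  0.    0.87 -0.2 ]
turn needed (tool x->tray x) -0.0025 or 3.1391
shift tool mm [  2.7 -51.7  -0.5] world [ 0.4908 -0.0773  0.05  ]
```

Emit:
drive_tool --pt "3 -10 0 0 -1" --pt "3 -20 0 0 -1" --pt "3 -28 0 0 -1" --pt "3 -32 0 0 -1"

```text
clock: 4.1
position: [0.4877, -0.0957, 0.0504]
ee_rot: [-0.002, 0.995, -0.104, -0.001]
contact_force: [-1.3, 0.8, -0.2]
width: 0.0001
```

Emit:
drive_tool --pt "0 -3 0 0 -1" --pt "0 -6 0 0 -1"

```text
clock: 4.3
position: [0.4892, -0.0894, 0.0509]
ee_rot: [-0.002, 0.995, -0.104, -0.0]
contact_force: [0.3, 0.2, 0.3]
width: -0.0003
```

```bash
python3 go.py 0 -180 50
```

```text
t 4.3 pos [ 0.4892 -0.0894  0.0509] tray [   1.  -192.1] toolz [-0.     0.004 -1.   ] F tray x,y,z [0.2 0.3 0.3] w -0.0 q [-0.32  0.34  1.93  0.    0.88 -0.12]
turn needed (tool x->tray x) -0.0007 or 3.1409
shift tool mm [ -1.  -12.1   0.9] world [ 0.4908 -0.0773  0.05  ]
```

Emit:
drive_tool --pt "0 -2 0 0 -1" --pt "0 -4 0 0 -1"

```text
clock: 4.5
position: [0.49, -0.0858, 0.0509]
ee_rot: [-0.001, 0.995, -0.104, -0.0]
contact_force: [-1.2, -2.9, 0.8]
width: 0.0002
```

Emit:
drive_tool --pt "0 -2 0 0 -1" --pt "0 -4 0 0 -1"

```text
clock: 4.7
position: [0.4908, -0.0821, 0.0509]
ee_rot: [-0.001, 0.995, -0.104, -0.0]
contact_force: [-0.8, -2.1, 0.4]
width: 0.0
```

Emit:
drive_tool --pt "0 -2 0 0 -1" --pt "0 -4 0 0 -1"

```text
clock: 4.9
position: [0.4916, -0.0782, 0.0509]
ee_rot: [-0.001, 0.995, -0.104, -0.0]
contact_force: [-0.8, -3.0, 0.7]
width: 0.0
```

```bash
python3 go.py 0 -180 50
```

```text
t 4.9 pos [ 0.4916 -0.0782  0.0509] tray [   1.  -180.6] toolz [-0.     0.002 -1.   ] F tray x,y,z [-0.2 -3.1  0.7] w 0.0 q [-0.3   0.34  1.93  0.    0.88 -0.09]
turn needed (tool x->tray x) -0.0006 or 3.141
shift tool mm [-1.  -0.6  0.9] world [ 0.4908 -0.0773  0.05  ]
```

Emit:
drive_tool --pt "-1 -4 0 0 -1" --pt "-1 -9 0 0 -1" --pt "-1 -14 0 0 -1" --pt "-1 -19 0 0 -1" --pt "-1 -24 0 0 -1"

```text
clock: 5.4
position: [0.4959, -0.054, 0.0511]
ee_rot: [-0.001, 0.995, -0.104, -0.0]
contact_force: [0.0, -2.3, 0.6]
width: -0.0003
```

Emit:
drive_tool --pt "0 -5 0 0 -1" --pt "0 -10 0 0 -1" --pt "0 -15 0 0 -1" --pt "0 -20 0 0 -1" --pt "0 -25 0 0 -1"

```text
clock: 5.9
position: [0.5011, -0.0291, 0.0511]
ee_rot: [-0.001, 0.995, -0.104, -0.0]
contact_force: [0.9, -2.3, -0.3]
width: -0.0
```

Emit:
drive_tool --pt "0 -5 0 0 -1" --pt "0 -10 0 0 -1" --pt "0 -15 0 0 -1" --pt "0 -20 0 0 -1" --pt "0 -25 0 0 -1"

```text
clock: 6.4
position: [0.5063, -0.0044, 0.0511]
ee_rot: [-0.001, 0.995, -0.104, -0.0]
contact_force: [0.3, -3.3, -0.6]
width: 0.0001
```

```bash
python3 go.py 0 -60 50
```

```text
t 6.4 pos [ 0.5063 -0.0044  0.0511] tray [   0.2 -105.5] toolz [-0.     0.002 -1.   ] F tray x,y,z [ 0.9 -3.1 -0.6] w 0.0 q [-0.15  0.35  1.91  0.    0.89  0.06]
turn needed (tool x->tray x) -0.0003 or 3.1413
shift tool mm [ -0.2 -45.5   1.2] world [0.5155 0.0401 0.05  ]
```

Emit:
drive_tool --pt "0 -5 0 0 -1" --pt "0 -10 0 0 -1" --pt "0 -15 0 0 -1" --pt "0 -20 0 0 -1" --pt "0 -25 0 0 -1"

```text
clock: 6.9
position: [0.5115, 0.0203, 0.0511]
ee_rot: [-0.001, 0.995, -0.104, -0.0]
contact_force: [0.6, -4.1, -0.1]
width: 0.0
```

Emit:
drive_tool --pt "0 -4 0 0 -1" --pt "0 -8 0 0 -1" --pt "0 -12 0 0 -1" --pt "0 -15 0 0 -1" --pt "0 -17 0 0 -1"

```text
clock: 7.4
position: [0.5151, 0.0371, 0.0512]
ee_rot: [-0.001, 0.995, -0.104, -0.0]
contact_force: [1.3, -4.4, -0.7]
width: -0.0003
```

```bash
python3 go.py 0 -41 50; python3 - <<'E'
from h import *
for n in("scene","top"):
    a=manip.get_image(n);cv2.imwrite(f"pics/{n}2.png",a)
    o=(140,100) if n=="scene" else (150,130)
    cv2.imwrite(f"pics/{n}2c.png",cv2.resize(a[o[1]:o[1]+190,o[0]:o[0]+260],None,fx=3,fy=3,interpolation=2))
E
```

```text
t 7.4 pos [0.5151 0.0371 0.0512] tray [  0.2 -63. ] toolz [-0.     0.001 -1.   ] F tray x,y,z [ 2.2 -4.  -0.7] w -0.0 q [-0.06  0.36  1.89  0.    0.89  0.14]
turn needed (tool x->tray x) -0.0 or 3.1416
shift tool mm [ -0.2 -22.    1.2] world [0.5194 0.0587 0.05  ]
```

View pics/scene2c.png

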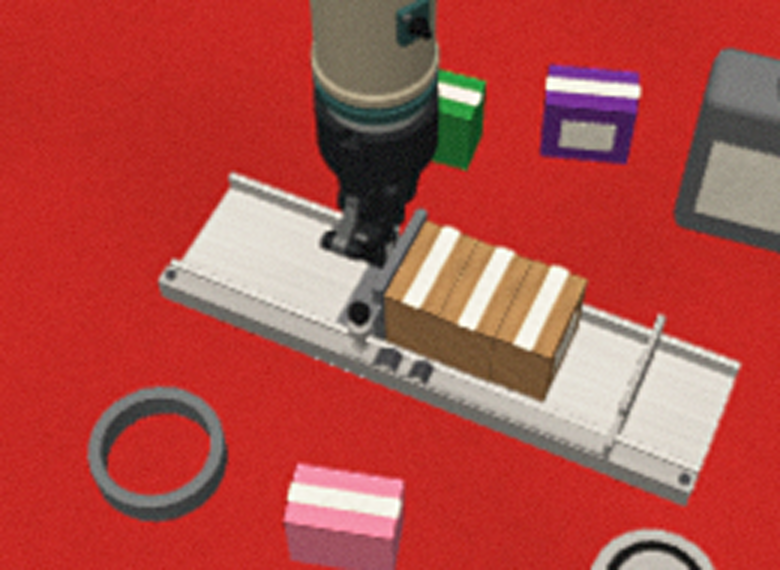

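View pics/top2c.png

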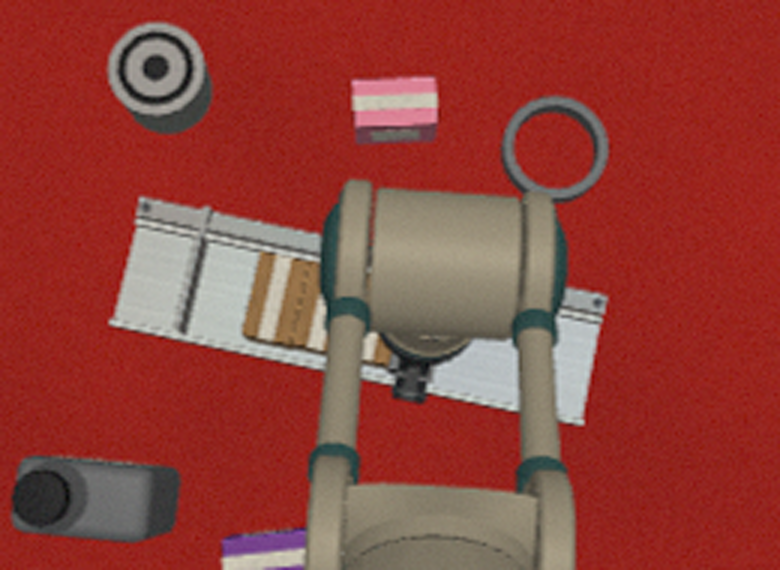

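The plunger is just short of hump 1, and the three cartons are standing together. From here I use fine steps and watch the force.

Emit:
drive_tool --pt "0 -2 0 0 -1" --pt "0 -4 0 0 -1" --pt "0 -6 0 0 -1"

```text
clock: 7.8
position: [0.5162, 0.0433, 0.0512]
ee_rot: [-0.001, 0.995, -0.104, -0.0]
contact_force: [1.0, -4.4, -0.5]
width: -0.0003
```

Emit:
drive_tool --pt "0 -1.5 0 0 -1" --pt "0 -3 0 0 -1"

```text
clock: 8.0
position: [0.5168, 0.0463, 0.0512]
ee_rot: [-0.001, 0.995, -0.104, -0.0]
contact_force: [1.4, -4.6, 0.3]
width: 0.0001
```

Emit:
drive_tool --pt "0 -1.5 0 0 -1" --pt "0 -3 0 0 -1"

```text
clock: 8.2
position: [0.5173, 0.049, 0.0512]
ee_rot: [-0.0, 0.995, -0.104, -0.001]
contact_force: [0.3, -7.6, 0.1]
width: -0.0003
```

Emit:
drive_tool --pt "0 -2 0 0 -1"

```text
clock: 8.3
position: [0.5175, 0.0495, 0.0513]
ee_rot: [0.001, 0.995, -0.103, -0.001]
contact_force: [-0.1, -12.2, 1.3]
width: 0.0
```

Emit:
drive_tool --pt "0 -2 0 0 -1"

```text
clock: 8.4
position: [0.5175, 0.0496, 0.0513]
ee_rot: [0.003, 0.995, -0.102, -0.001]
contact_force: [-0.4, -12.3, 0.9]
width: 0.0003
```

```bash
python3 go.py 0 -30 50
```

```text
t 8.4 pos [0.5175 0.0496 0.0513] tray [ -0.  -50.2] toolz [-0.003 -0.006 -1.   ] F tray x,y,z [  2.1 -12.1   0.9] w 0.0 q [-0.03  0.36  1.88 -0.01  0.9   0.17]
turn needed (tool x->tray x) 0.0038 or -3.1378
shift tool mm [  0.1 -20.2   1.2] world [0.5217 0.0694 0.05  ]
```

Emit:
drive_tool --pt "0 -2 0 0 -1" --pt "0 -4 0 0 -1"

```text
clock: 8.6
position: [0.5178, 0.0507, 0.0514]
ee_rot: [0.006, 0.995, -0.101, -0.001]
contact_force: [0.0, -14.8, 0.5]
width: 0.0002
```

```bash
python3 go.py 0 -30 50
```

```text
t 8.6 pos [0.5178 0.0507 0.0514] tray [  0.  -49.1] toolz [-0.004 -0.011 -1.   ] F tray x,y,z [  3.1 -14.5   0.5] w 0.0 q [-0.03  0.37  1.88 -0.01  0.9   0.18]
turn needed (tool x->tray x) 0.0063 or -3.1353
shift tool mm [  0.1 -19.1   1.2] world [0.5217 0.0694 0.05  ]
```

Emit:
drive_tool --pt "0 -3 0 0 -1" --pt "0 -5 0 0 -1" --pt "0 -6 0 0 -1"

```text
clock: 8.9
position: [0.5185, 0.0542, 0.0514]
ee_rot: [0.008, 0.995, -0.1, -0.002]
contact_force: [-0.7, -10.4, 0.8]
width: 0.0001
```

```bash
python3 go.py 0 -30 50
```

```text
t 8.9 pos [0.5185 0.0542 0.0514] tray [  0.1 -45.6] toolz [-0.005 -0.016 -1.   ] F tray x,y,z [  1.4 -10.3   0.8] w 0.0 q [-0.02  0.37  1.87 -0.02  0.91  0.19]
turn needed (tool x->tray x) 0.0081 or -3.1335
shift tool mm [  0.1 -15.6   1.2] world [0.5217 0.0694 0.05  ]
```

Emit:
drive_tool --pt "0 -2 0 0 -1" --pt "0 -4 0 0 -1"

```text
clock: 9.1
position: [0.519, 0.0562, 0.0515]
ee_rot: [0.01, 0.995, -0.099, -0.002]
contact_force: [-0.6, -9.0, 1.1]
width: 0.0001
```

Emit:
drive_tool --pt "0 -2 0 0 -1" --pt "0 -4 0 0 -1"

```text
clock: 9.3
position: [0.5195, 0.059, 0.0515]
ee_rot: [0.011, 0.995, -0.099, -0.002]
contact_force: [0.3, -7.8, 1.1]
width: 0.0001
```

```bash
python3 go.py 0 -30 50
```

```text
t 9.3 pos [0.5195 0.059  0.0515] tray [  0.1 -40.7] toolz [-0.007 -0.022 -1.   ] F tray x,y,z [ 1.9 -7.5  1.1] w 0.0 q [-0.    0.37  1.87 -0.03  0.91  0.21]
turn needed (tool x->tray x) 0.0102 or -3.1314
shift tool mm [  0.1 -10.7   1.2] world [0.5217 0.0694 0.05  ]
```

Emit:
drive_tool --pt "0 -1.5 0 0 -1" --pt "0 -3 0 0 -1"

```text
clock: 9.5
position: [0.52, 0.0612, 0.0515]
ee_rot: [0.012, 0.995, -0.098, -0.002]
contact_force: [1.1, -5.0, 1.3]
width: -0.0001
```

Emit:
drive_tool --pt "0 -1.5 0 0 -1" --pt "0 -2.5 0 0 -1"

```text
clock: 9.7
position: [0.5205, 0.0641, 0.0515]
ee_rot: [0.012, 0.995, -0.099, -0.002]
contact_force: [0.3, -2.5, 0.7]
width: 0.0002
```

```bash
python3 go.py 0 -30 50
```

```text
t 9.7 pos [0.5205 0.0641 0.0515] tray [ -0.  -35.5] toolz [-0.007 -0.022 -1.   ] F tray x,y,z [ 0.8 -2.4  0.7] w 0.0 q [ 0.01  0.37  1.86 -0.03  0.91  0.22]
turn needed (tool x->tray x) 0.0103 or -3.1313
shift tool mm [ 0.1 -5.5  1.4] world [0.5217 0.0694 0.05  ]
```

Emit:
drive_tool --pt "0 -1 0 0 -1" --pt "0 -1.5 0 0 -1"

```text
clock: 9.9
position: [0.5206, 0.0662, 0.0514]
ee_rot: [0.011, 0.995, -0.099, -0.003]
contact_force: [0.7, -1.4, 0.1]
width: 0.0
```

Emit:
drive_tool --pt "0 -1 0 0 -1" --pt "0 -1.5 0 0 -1"

```text
clock: 10.1
position: [0.5209, 0.0674, 0.0514]
ee_rot: [0.012, 0.995, -0.098, -0.003]
contact_force: [0.9, -5.0, 0.8]
width: 0.0002
```

```bash
python3 go.py 0 -30 50; python3 - <<'E'
from h import *
a=manip.get_image("scene");cv2.imwrite("pics/s3.png",a)
cv2.imwrite("pics/s3c.png",cv2.resize(a[150:250,220:350],None,fx=6,fy=6,interpolation=2))
E
```

```text
t 10.1 pos [0.5209 0.0674 0.0514] tray [ -0.4 -32.2] toolz [-0.008 -0.023 -1.   ] F tray x,y,z [ 1.9 -4.7  0.8] w 0.0 q [ 0.01  0.37  1.86 -0.03  0.91  0.23]
turn needed (tool x->tray x) 0.0107 or -3.1309
shift tool mm [ 0.4 -2.2  1.4] world [0.5217 0.0694 0.05  ]
```

View pics/s3c.png

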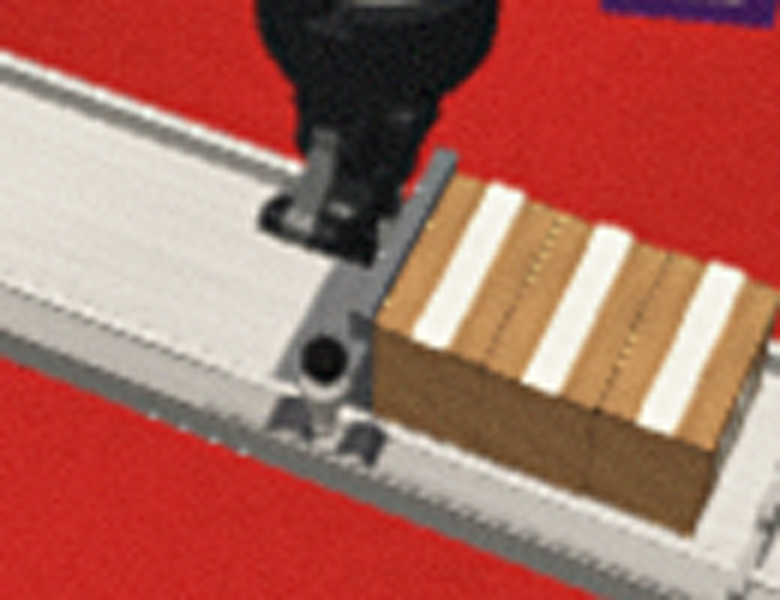

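Emit:
drive_tool --pt "0 -1 0 0 -1" --pt "0 -1.2 0 0 -1"

```text
clock: 10.35
position: [0.5211, 0.0685, 0.0514]
ee_rot: [0.012, 0.995, -0.098, -0.003]
contact_force: [1.1, -4.2, 1.1]
width: -0.0001
```

```bash
python3 go.py 0 -30 50; python3 - <<'E'
from h import *
p=np.load("p.npy")
a=cv2.imread("pics/s3.png")
# predicted images of the plunger cap & tip at several y offsets relative to hump mid
def tl(uv,z):return inv(p,ray("scene",(np.array(uv)+.5)/6-.5+np.array([220,150]),z/1000)).round(1)
print("cap",tl((325,352),75),"hump1",tl((293,408),27),"hump2",tl((362,434),28),"tip pin",tl((322,430),24))
E
```

```text
t 10.35 pos [0.5211 0.0685 0.0514] tray [ -0.4 -31.1] toolz [-0.008 -0.023 -1.   ] F tray x,y,z [ 1.9 -3.9  1.1] w -0.0 q [ 0.01  0.37  1.86 -0.03  0.92  0.23]
turn needed (tool x->tray x) 0.0106 or -3.131
shift tool mm [ 0.4 -1.1  1.4] world [0.5217 0.0694 0.05  ]
cap [ 56.7 -21.9] hump1 [ 54.7 -35.1] hump2 [54.8 -9.1] tip pin [ 56.9 -23.1]
```

The push peaked at about 15 N, dropped to 1.4 N, and is now back at the free-sliding level of about 4 N. The picture shows the plunger between the two humps. I stop pushing and take the hand straight back.

Emit:
drive_tool --pt "0 3 0 0 -1" --pt "0 10 0 0 -1" --pt "0 25 0 0 -1" --pt "0 45 0 0 -1" --pt "0 65 0 0 -1"

```text
clock: 10.85
position: [0.5076, 0.0037, 0.0529]
ee_rot: [0.011, 0.995, -0.098, -0.003]
contact_force: [0.2, -0.1, -0.9]
width: -0.0003
```

Emit:
drive_tool --pt "0 20 -10 0 -1" --pt "0 40 -40 0 -1" --pt "0 60 -80 0 -1" --pt "0 90 -120 0 -1" --pt "0 120 -160 0 -1"

```text
clock: 11.35
position: [0.4843, -0.1116, 0.2171]
ee_rot: [0.011, 0.995, -0.098, -0.003]
contact_force: [1.0, -0.3, -0.2]
width: 0.0
```

Emit:
drive_tool --pt "0 20 -10 0 -1" --pt "0 50 -20 0 -1" --pt "0 80 -20 0 -1" --pt "0 80 -20 0 -1"

```text
clock: 11.75
position: [0.4678, -0.1932, 0.2393]
ee_rot: [0.012, 0.995, -0.1, -0.003]
contact_force: [0.2, -0.2, -0.7]
width: -0.0001
```

```bash
python3 go.py; python3 - <<'E'
from h import *
for n,o in(("scene",(220,150)),("top",(215,190))):
    a=manip.get_image(n);cv2.imwrite(f"pics/{n}4.png",a)
    cv2.imwrite(f"pics/{n}4c.png",cv2.resize(a[o[1]:o[1]+100,o[0]:o[0]+130],None,fx=6,fy=6,interpolation=2))
E
```

```text
t 11.75 pos [ 0.4678 -0.1932  0.2393] tray [   1.4 -298.1] toolz [-0.008 -0.024 -1.   ] F tray x,y,z [ 0.2 -0.2 -0.7] w -0.0 q [-0.51  0.17  1.63 -0.03  1.34 -0.3 ]
turn needed (tool x->tray x) 0.0066 or -3.135
```

View pics/scene4c.png

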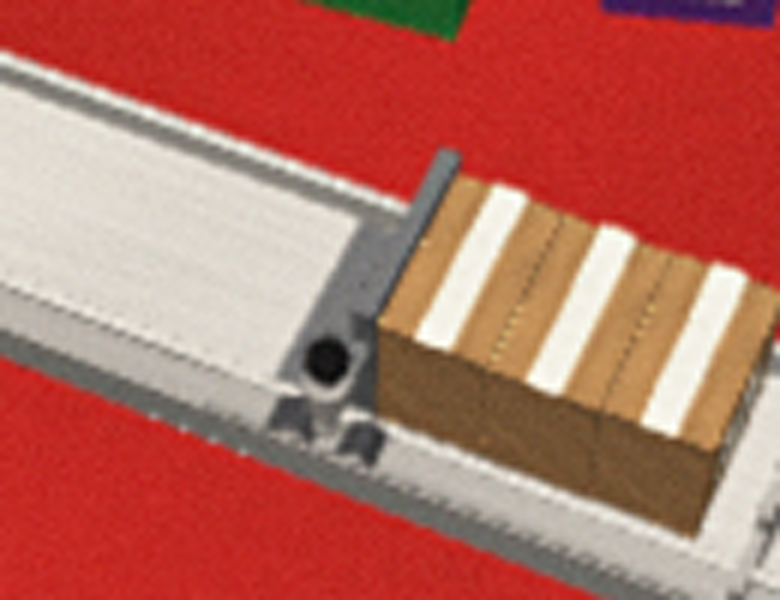

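View pics/top4c.png

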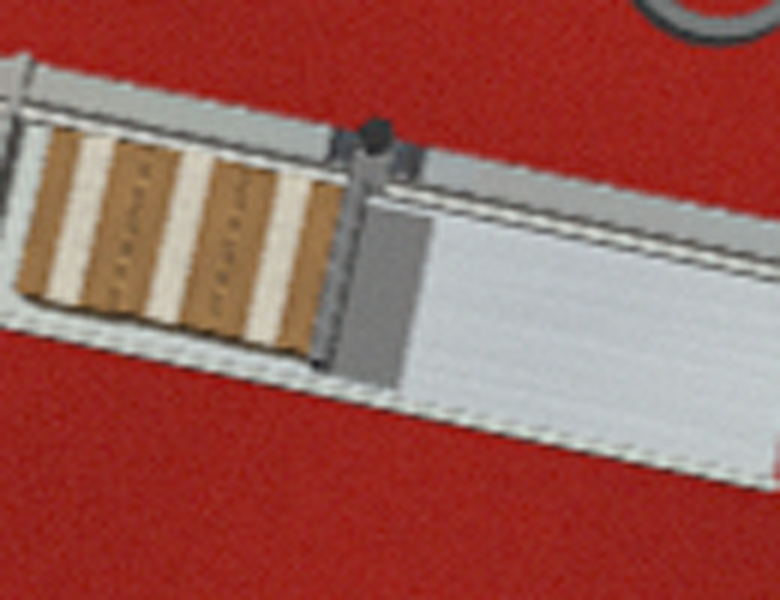

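```bash
python3 - <<'E'
from h import *
p=np.load("p.npy")
def tl(n,uv,z):
    o=(220,150) if n=="scene" else (215,190)
    return inv(p,ray(n,(np.array(uv)+.5)/6-.5+np.array(o),z/1000)).round(1)
def cap(n,f):
    a=cv2.imread(f).astype(int).max(2); return a
print("scene cap",tl("scene",(327,361),72),"h1",tl("scene",(293,408),27),"h2",tl("scene",(362,434),28),"pin/strip gap",tl("scene",(327,430),25))
print("top cap",tl("top",(376,137),75),"strip ends",tl("top",(333,143),22),tl("top",(420,162),22),"cap start",inv(p,ray("top",((581.5)/3-.5+150,289.5/3-.5+130),.075)))
E
```

```text
scene cap [ 57.9 -20.6] h1 [ 54.7 -35.1] h2 [54.8 -9.1] pin/strip gap [ 56.7 -21.3]
top cap [ 55.6 -18. ] strip ends [57.8  0.6] [ 57.5 -36.6] cap start [  56.08225688 -179.24071331]
```

```bash
python3 -c "
from rig import manip
print(manip.sign_off())"
```

```text
the job is handed in; nothing more can be done
None
```

The pusher is clicked into the notch, and I handed the job in at about 11.9 s of the 56 s allowed.

- **Push:** I pushed on the back of the plate with shut fingertips, about 50 mm above the counter, for roughly 160 mm. Free sliding took 2–4 N. The force rose to about 15 N on the first hump and fell to 1.4 N as the plunger dropped. It was back at about 4 N when I stopped, and I then took the hand straight back and up.
- **Last checks:** The final pictures show the plunger between the two humps and the three cartons standing together against the plate. The gripper was well clear, with contact force near zero. The bottle, filter, tape and look-alike boxes were not touched.
- **Disagreement between views:** The top view puts the plunger at about 0 mm from the notch. The scene view puts it at +1.5 to +2 mm, with about ±1.5 mm error. Both are inside the -2.5 to +3 mm window.
- **Not checked:** I did not push on until the force rose at the second hump, to avoid forcing the plunger past the notch.
- **Hand tilt:** The hand tilted by about 1.3° under the push load, which caused no trouble.

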